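# Refit the return spring on the stall's hand press

### The job

Put the return spring back on the green hand press: thread it, tang end down as it stands, over the upright plunger rod with the tang in the rod's keyway, turning it slightly whenever it snags rather than forcing it, until it sits fully home on its seat. Then pull the raised lever over towards the robot and lower it gently until its fork rests on top of the spring, and let go. Leave the other things on the counter where they are.

Things in the scene. Friction and masses are not known exactly. Their poses are not given: they have to be found in the camera images.
- press: Fixed green bench press, 200 mm long (x), 110 mm wide (y), 192 mm high to the top of its lever cheeks. Origin: centre of the underside of its base. Its x axis points away from the operator, towards the lever hinge; z up. Its head is 52 mm wide, top 120 mm above the counter.
- rod_top (a point): Centre of the upper end of the press's fixed upright steel plunger rod: 18 mm in diameter, standing 58 mm above the spring seat, end edge chamfered 1.5 mm. A straight keyway, 6 mm wide and 6 mm deep, runs the whole length of the rod and is open at this end. The rod is stiff to turn. Axes are those of the press, not of the keyway.
- spring_seat (a point): Centre of the flat round seat (46 mm in diameter) around the rod's foot, 127 mm above the counter, 58 mm below rod_top; the spring's foot ends here. The keyway faces the press's +x side only roughly: the plunger stands turned by up to 0.75 rad either way, and the readings do not tell how much; look for it or feel for it.
- spring_mid (a point): Centre of the loose steel compression spring, half-way up: 50 mm long, 27 mm outside and 21 mm inside diameter, 3 mm wire, flat closed end coils, four open coils between, 80 g. Soft: about 1 N per mm, coils close after 24 mm. Stands upright at the start, tang end down. z runs up along it, x towards the tang.
- spring_foot (a point): Centre of the spring's lower end, where it stands; axes as spring_mid. In the lowest coil the wire's end is bent straight in along x as a squared tang, 3.4 mm wide and 3 mm high, that reaches to 5.3 mm from the axis. The spring goes down over the rod only with the tang in the keyway (within about 0.14 rad); otherwise the tang catches on the rod's end.
- lever (a joint): Lever angle, rad: 0 at its rear stop, leaning up and back 0.44 past upright (starts within 0.15 of it); grows as the lever is pulled over towards the operator and down; 2.01 is level. With the spring home its fork rests on the spring at about 2.0. Once past upright it falls by its own weight (about 300 g) if let go.
- lever_knob (a point): Centre of the black ball knob, 28 mm in diameter, at the lever's free end, 168 mm from the hinge axis; rides with the lever. A 10 mm shaft leads from it to a 34 mm wide fork that straddles the rod.
- lever_hinge (a point): Point on the lever's hinge axis, 180 mm above the counter and 80 mm behind the rod's axis; the axis runs along the press's y axis.
- lens: Chrome screw-mount lens standing on its mount, 58 mm in diameter, 48 mm high; origin at the centre of its underside. Bystander.
- viewer: Grey plastic slide viewer, 75 x 85 mm, 60 mm high; origin at the centre of its underside. Bystander.
- filter: Amber glass filter in a steel rim lying flat, 53 mm in diameter, 7 mm high; origin at the centre of its underside. Bystander.
- wrench: Brass retaining ring wrench lying flat, 115 mm long along its x, 30 mm wide, 11 mm high; origin at the centre of its underside. Bystander.

How it is judged (in metres and radians):
On the way:
1. the spring is fully home on its seat, around the rod, with the lever still raised (horizontal distance between spring_foot and spring_seat below 0.003 m and z of spring_foot in the frame of spring_seat below 0.003 m and value of joint lever below 0.8 rad), for 0.2 s.
At the end, for the whole second after the job is handed in: The spring stands around the rod, its foot on the seat (within 3 mm in height and of the seat's centre, upright within 0.1 rad), and the lever is down, at rest with its fork on top of the spring (lever angle 1.92 to 2.08 rad) (horizontal distance between spring_foot and spring_seat below 0.003 m and z of spring_foot in the frame of spring_seat below 0.003 m and angle between spring_mid's own z axis and vertical below 0.1 rad and value of joint lever between 1.92 and 2.08 rad and velocity of joint lever between -0.05 and 0.05 rad/s); the robot touches nothing.
It fails at once if the spring is forced: more than 25 N between the spring and the press (rod, seat or lever) (contact force between spring and press above 25 N).
It fails at once if the lever is let fall or slammed: it swings down faster than 2.5 rad/s (velocity of joint lever above 2.5 rad/s).
It fails at once if a bystander (lens, viewer, filter or wrench) is shifted by more than 15 mm (distance of any of lens, viewer, filter, wrench from where it was at the start of the episode above 0.015 m).
It also fails if it takes over 72 s, if anything falls off the work surface, if the arm or the gripper's body presses on something with over 40 N, if the wrist force passes 120 N, or if a joint passes its speed limit or range.

### The arm

A 6-joint arm with a two-finger parallel gripper is mounted at the origin on the work surface. World frame = base frame: x ahead of the robot, y to its left, z up, the work surface at z = 0. Lengths are in m, angles in degrees, forces in N, time in s.
With the tool pointing down it reaches from about 0.35 to 0.875 m from the base axis. Payload 4.2 kg.
Tool frame: the origin (TCP) lies midway between the tips of the shut fingers; the grasp point (between the pads) lies 19 mm behind it; z points along the fingers, y is the line along which they close (so a half turn about z gives the same grasp; the last joint's range is limited). The gripper opens to 87 mm and grips with 3 to 60 N. Pads are 19 mm wide; open, the fingers measure 117 mm over their backs; the gripper's body (75 mm by 190 mm) begins 51 mm behind the grasp point.
Start: joints at [-53.881, 22.042, 0.453, 0, -68.411, -14.817], TCP at [0.227, -0.582, 0.223] pointing down, gripper open.
Joint ranges: [-179.83, 179.83], [-69.29, 118.12], [-61.27, 80.66], [-181.25, 117.63], [-171.15, -9.14], [-177.46, 177.46]. Speed limits (degrees/s): [159.86, 159.86, 180, 180, 180, 180].

### API

Orientations are given as [roll, pitch, yaw] about the fixed x, y, z axes, in that order (R = Rz(yaw) Ry(pitch) Rx(roll)).
In Python, from workcell import env gives the robot as it stands. The module is installed in compiled form; this text tells all that it offers. Calls block until the motion is done:
- env.goto(position, orientation): joint-space move of the TCP to a pose.
- env.move_straight(position, rotation=None, rate=0.15, force_limit=None): straight line of the TCP; rotation=None keeps the orientation; rate is the mean speed in m/s. With force_limit (N) it stops when the force on the tool has changed by that much, and returns True; else False.
- env.set_joints(angles): joint-space move.
- env.gripper_to(opening, grasp_force=None): opening from 0.0 (shut) to 1.0 (fully open); grasp_force is the grip in N (None keeps the last); returns when the fingers have stopped.
- env.dwell(seconds).
- env.inverse_kinematics(position, orientation): joint angles nearest the present ones, or None.
- env.read_state(): the state.
- env.grab_frame(name): name is "scene" or "top" or "wrist"; returns a dict with "image" (400x640x3 uint8, blue, green, red), "fx", "fy", "cx", "cy" (pixels), "position" and "orientation" of the camera in the world. Camera axes: x right, y up, looking along -z (the intrinsics and any distortion apply to the point x, -y, -z); pixel columns grow to the right and rows downward; lengths in m; the calibration is good to about 2 mm. A picture is of the moment at which its call begins. There is no depth.
A pose or a line that the arm cannot do raises env.Unreachable and nothing moves.
- env.close_job(): hands the job in; it is judged then, once.
Trained networks look in a picture, given as the dict that the camera call returned (one of the last four; its "shot" number tells which), for a name from the list of things; names that differ only in an ending like _2 or _b are one class to them, and where a whole thing is asked for, a point or a joint stands for the part that bears it (a point fixed in the world has none). Each returns a list of dicts, best first, with "score" (0 to 1); they miss things now and then, are a little off and sometimes report something else, mostly with a low value. They report only what shows in the picture. A call takes as long as a camera call.
- env.search_frame(picture, thing): "xyz" ([x, y, z] in m, in world coordinates, good to about 4 mm: the middle of the surface that is visible of it).
- env.trace(picture, thing): "mask" (400x640 bool, what is visible of it).
The state is a dict: "clock": time; "joint_positions": joint angles; "qvel": joint speeds; "joint_torque": joint torques, N m; "position": TCP position; "tool_rot": TCP orientation; "force": force on the tool from outside, world axes, zero at the start; "wrist_torque": the same for the moment, N m; "opening": opening from 0.0 (shut) to 1.0 (fully open); "finger_force": force on a finger pad.
Only numpy, scipy, OpenCV 4.12 (cv2) and the standard library are available. Lean on these libraries where they do the work, as an engineer would, in place of code of your own. Each camera call takes 0.05 s, during which the arm holds its last target. There are 200 camera calls.

## Working session

There is one attempt and no reset: what is moved stays moved. The work goes in short steps, each a Python script; the robot and the scene stay as the last script left them, time stands still between calls to the robot, and variables do not carry over. Pictures are saved under pics/ and viewed, at most 10 in all, crops included, and the job is handed in when it is done.

```bash
mkdir -p pics; python3 - <<'E'
from workcell import env
import cv2, numpy as np
for n in ["scene","top"]:
    p=env.grab_frame(n); cv2.imwrite(f"pics/{n}0.png",p["image"])
    print(n,{k:np.round(v,3).tolist() if not isinstance(v,(int,str)) else v for k,v in p.items() if k!="image"})
    for t in ["press","spring_mid","lever_knob","rod_top","spring_seat","lever_hinge","lens","viewer","filter","wrench"]:
        r=env.search_frame(p,t); print(t,[(np.round(d["xyz"],3).tolist(),round(d["score"],2)) for d in r[:2]])
print(env.read_state())
E
```

```text
scene {'fx': 423.741, 'fy': 423.741, 'cx': 324.38, 'cy': 195.638, 'position': [0.833, -0.495, 0.971], 'orientation': [37.911, 0.389, 30.478], 'shot': 1}
press [([0.594, -0.007, 0.082], 0.76)]
spring_mid [([0.523, -0.24, 0.036], 0.55)]
lever_knob [([0.654, 0.008, 0.269], 0.71)]
rod_top [([0.589, -0.002, 0.081], 0.92)]
spring_seat [([0.597, -0.008, 0.08], 0.72), ([0.717, -0.165, 0.008], 0.47)]
lever_hinge [([0.595, -0.007, 0.078], 0.91), ([0.523, -0.237, 0.035], 0.72)]
lens [([0.452, 0.302, 0.049], 0.8)]
viewer [([0.656, 0.308, 0.047], 0.76), ([0.528, -0.238, 0.034], 0.56)]
filter [([0.714, -0.164, 0.007], 0.82)]
wrench []
top {'fx': 462.817, 'fy': 462.817, 'cx': 316.309, 'cy': 196.632, 'position': [0.302, 0.035, 1.344], 'orientation': [11.674, -0.052, -94.857], 'shot': 2}
press [([0.566, 0.012, 0.023], 0.56)]
spring_mid []
lever_knob [([0.656, 0.018, 0.279], 0.89)]
rod_top [([0.562, 0.014, 0.021], 0.67)]
spring_seat [([0.566, 0.016, 0.018], 0.95)]
lever_hinge [([0.563, 0.016, 0.017], 0.95), ([0.648, 0.326, 0.05], 0.58)]
lens [([0.565, 0.015, 0.023], 0.56), ([0.443, 0.314, 0.05], 0.54)
[... 177 characters left out ...]
 0.48)]
{'clock': 1.1, 'joint_positions': array([-5.38803174e+01,  2.20405611e+01,  4.53698790e-01,  9.00954495e-05,
       -6.84129539e+01, -1.48151746e+01]), 'qvel': array([ 0.06484483,  0.04262097,  0.09038004, -0.04744502,  0.00105106,
        0.03876597]), 'joint_torque': array([ 2.14729544e-04, -3.90480208e+01,  1.87620646e+01,  4.22433168e+00,
        1.55068788e-02, -1.23869034e-05]), 'position': array([ 0.22707674, -0.58226529,  0.22256945]), 'tool_rot': array([-1.79999801e+02, -3.40114195e-05, -1.58695459e+02]), 'force': array([ 0.86559207, -0.52684126,  0.12357264]), 'wrist_torque': array([ 0.05636833, -0.01416391, -0.04778849]), 'finger_force': 0.0, 'opening': 1.0026945852272684}
```

View pics/scene0.png

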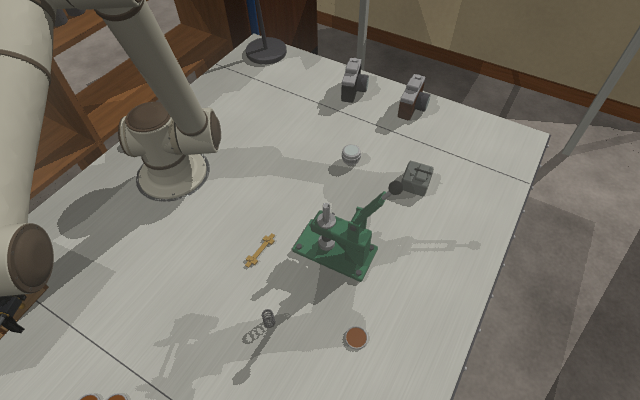

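View pics/top0.png

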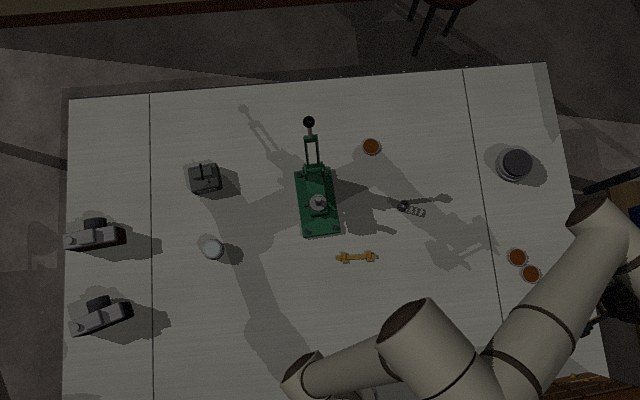

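The top view shows the spring at about (404,206), the rod at about (318,202), the knob at (309,122), and the lever leaning back along +x. In the scene view the spring is at (268,318), the rod top at (326,206), and the knob at (395,187). Next I triangulate these and move the wrist camera in.

```bash
cat > h.py <<'E'
from workcell import env
import cv2, numpy as np
from scipy.spatial.transform import Rotation as Rn
def ray(p,u,v):
    R=Rn.from_euler("xyz",p["orientation"],degrees=True).as_matrix()
    d=R@np.array([(u-p["cx"])/p["fx"],-(v-p["cy"])/p["fy"],-1]); return np.array(p["position"]),d/np.linalg.norm(d)
def atz(p,u,v,z):
    o,d=ray(p,u,v); return o+d*(z-o[2])/d[2]
def proj(p,X):
    R=Rn.from_euler("xyz",p["orientation"],degrees=True).as_matrix()
    c=R.T@(np.array(X)-p["position"]); return np.array([p["cx"]-p["fx"]*c[0]/c[2],p["cy"]+p["fy"]*c[1]/c[2]])
def tri(L):
    A=0;b=0
    for o,d in L:
        M=np.eye(3)-np.outer(d,d);A=A+M;b=b+M@o
    x=np.linalg.solve(A,b); return x,[round(float(np.linalg.norm(np.cross(d,x-o))),4) for o,d in L]
def down(yaw): return [180,0,yaw]
def st():
    s=env.read_state(); return "t%.1f"%s["clock"],np.round(s["position"],4).tolist(),np.round(s["tool_rot"],1).tolist(),"F",np.round(s["force"],1).tolist(),"T",np.round(s["wrist_torque"],2).tolist(),"op%.3f ff%.1f"%(s["opening"],s["finger_force"])
E
python3 - <<'E'
from h import *
s=dict(fx=423.741,fy=423.741,cx=324.38,cy=195.638,position=[0.833,-0.495,0.971],orientation=[37.911,0.389,30.478])
t=dict(fx=462.817,fy=462.817,cx=316.309,cy=196.632,position=[0.302,0.035,1.344],orientation=[11.674,-0.052,-94.857])
for n,a,b in [("spring",(268,318),(404,206)),("rodtop",(326,206),(318,200)),("knob",(395.5,187),(309,122))]:
    print(n,tri([ray(s,*a),ray(t,*b)]))
print("rod z.185",atz(s,326,206,.185),atz(t,318,200,.185)); print("spring",atz(s,268,312,.05),atz(t,403,206,.05))
env.goto([0.47,-0.24,0.26],down(0)); p=env.grab_frame("wrist"); cv2.imwrite("pics/w1.png",p["image"])
print(p["position"],p["orientation"],p["fx"],p["cx"],p["cy"],st())
print(env.search_frame(p,"spring_mid"))
E
```

```text
spring (array([ 0.52395171, -0.23916422,  0.02872488]), [0.0003, 0.0003])
rodtop (array([0.53328296, 0.01023672, 0.17723512]), [0.0004, 0.0004])
knob (array([0.68602644, 0.01811157, 0.33388763]), [0.0004, 0.0004])
rod z.185 [0.53651837 0.00561579 0.185     ] [0.53140568 0.01011757 0.185     ]
spring [ 0.52301205 -0.23313426  0.05      ] [ 0.52037318 -0.23213601  0.05      ]
[ 0.53883723 -0.2407006   0.42217304] [-1.49102722e+01 -3.20772442e-03 -9.00579426e+01] 278.86382717629675 316.3393551605516 199.9855599334863 ('t2.9', [0.4698, -0.2405, 0.2599], [180.0, 0.0, -0.1], 'F', [0.5, -0.6, 0.2], 'T', [-0.1, 0.14, 0.02], 'op1.004 ff0.0')
[{'xyz': [0.5173, -0.239, 0.0492], 'score': 0.68}]
```

View pics/w1.png

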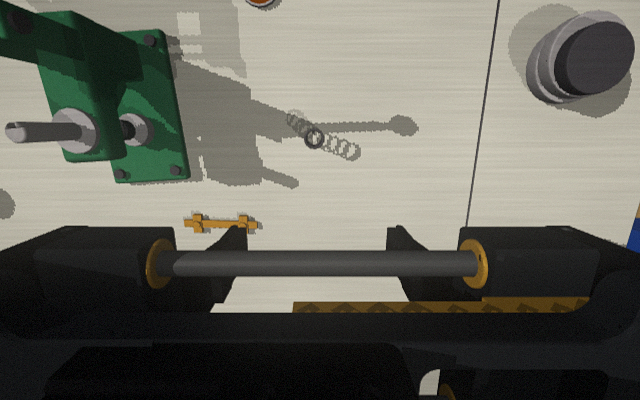

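The spring is at (314,138), standing upright, and the rod tip is at about (12,132). Next I take close overhead views of the spring (for the tang) and the rod (for the keyway).

```bash
python3 - <<'E'
from h import *
import json
env.goto([0.463,0.009,0.26],down(0)); env.move_straight([0.463,0.009,0.20],rate=.2)
p=env.grab_frame("wrist"); 
env.move_straight([0.463,0.009,0.26],rate=.3); env.goto([0.451,-0.237,0.12],down(0)); env.move_straight([0.451,-0.237,0.07],rate=.2)
q=env.grab_frame("wrist")
out=[]
for im,X,z,f in [(p,[.533,.009],.185,"r"),(q,[.521,-.237],.05,"s")]:
    json.dump({k:np.array(v).tolist() for k,v in im.items() if k!="image"},open(f"{f}.json","w")); cv2.imwrite(f"{f}.png",im["image"])
    c=proj(im,X+[z]); u,v=np.round(c).astype(int); print(f,c,im["position"],im["orientation"])
    y0,x0=max(v-45,0),u-45; crop=im["image"][y0:y0+90,x0:x0+90]; print("crop origin",x0,y0)
    cr=cv2.resize(crop,(400,400),interpolation=cv2.INTER_CUBIC)
    cr=cv2.convertScaleAbs(cr,alpha=1.4 if f=="r" else 1.5); out.append(cr)
cv2.imwrite("pics/c1.png",np.hstack(out)); print(st())
E
```

```text
r [314.05207553 125.04803204] [0.53257606 0.00777142 0.36253007] [-1.49051071e+01 -5.71638470e-02 -9.00713768e+01]
crop origin 269 80
s [317.1684212  125.42857882] [ 0.52072957 -0.23637497  0.23289218] [-1.48842413e+01 -3.14494781e-02 -8.98617762e+01]
crop origin 272 80
('t6.3', [0.4525, -0.2367, 0.0714], [179.9, -0.1, 0.1], 'F', [0.3, 0.6, 0.7], 'T', [-0.14, 0.11, 0.0], 'op1.001 ff0.0')
```

View pics/c1.png

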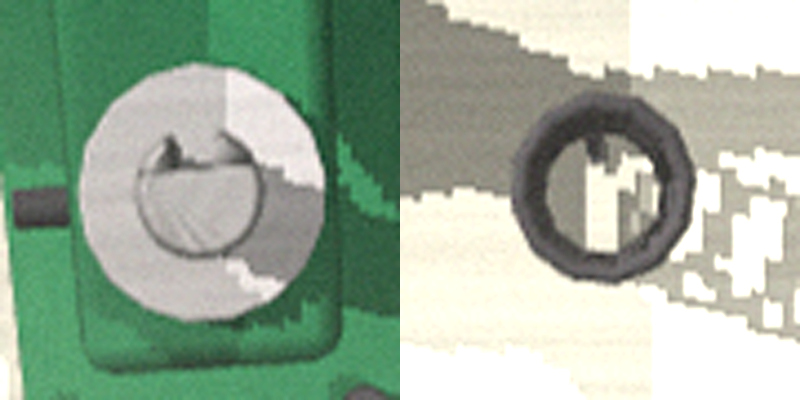

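The left crop shows the rod end at about (200,190) in the crop, with a notch facing up (world +x). The right crop shows the spring at (203,188), with the tang at about (198,150), also facing up. I zoom in further to get the angles.

```bash
python3 - <<'E'
from h import *
import json
out=[]
for f,c,z in [("r",(314,122),[.533,.009,.185]),("s",(317,121),[.521,-.237,.0])]:
    m=json.load(open(f+".json")); im=cv2.imread(f+".png"); u,v=c
    cr=im[v-20:v+20,u-20:u+20].astype(float); cr=cr.mean(2); lo,hi=np.percentile(cr,[1,97]); cr=np.clip((cr-lo)/(hi-lo)*255,0,255).astype(np.uint8)
    out.append(cv2.resize(cr,(400,400),interpolation=cv2.INTER_CUBIC))
    print(f,"origin",u-20,v-20)
cv2.imwrite("pics/c2.png",np.hstack(out))
m=json.load(open("s.json"))
for z in (.0,.0015,.05): print(z,proj(m,[.521,-.237,z]))
m=json.load(open("r.json"))
for z in (.127,.185): print(z,proj(m,[.533,.009,z]))
E
```

```text
r origin 294 102
s origin 297 101
0.0 [316.95635966 125.52289529]
0.0015 [316.96138765 125.52065904]
0.05 [317.1684212  125.42857882]
0.127 [314.54466437 125.22319841]
0.185 [314.05207553 125.04803204]
```

View pics/c2.png

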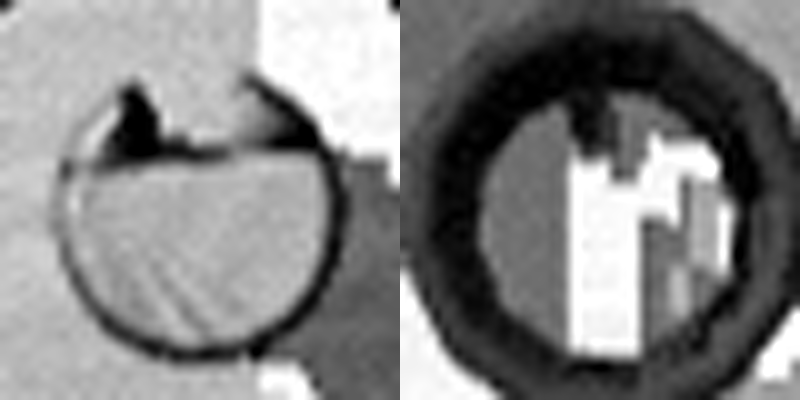

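Scaled measurements:

| Item | x (m) | y (m) | Facing |
|---|---|---|---|
| Spring | 0.5228 | -0.237 | tang about +8° from world x |
| Rod | 0.5344 | 0.0094 | keyway about +4.5° |

These fit the triangulated positions. Next I grasp the spring and move it above the rod.

```bash
python3 - <<'E'
from h import *
env.move_straight([0.4525,-.237,.12],rate=.3)
env.goto([.5228,-.237,.10],down(0)); env.move_straight([.5228,-.237,.013],rate=.1); print(st())
env.gripper_to(0.28,grasp_force=10); print(st())
env.move_straight([.5228,-.237,.24],rate=.2); print(st())
env.goto([.5344,.0094,.225],down(-3.5)); env.dwell(.3); print(st())
p=env.grab_frame("wrist"); cv2.imwrite("pics/w3.png",p["image"])
q=env.grab_frame("scene"); c=q["image"][130:280,250:450]; cv2.imwrite("pics/s3.png",cv2.resize(c,(800,600),interpolation=cv2.INTER_CUBIC))
E
```

```text
('t8.0', [0.5234, -0.2372, 0.0137], [180.0, -0.1, 0.0], 'F', [0.5, 0.4, 0.4], 'T', [-0.12, 0.17, -0.02], 'op1.002 ff0.0')
('t9.2', [0.5228, -0.2369, 0.013], [-180.0, 0.0, -0.0], 'F', [-0.2, 0.5, -0.1], 'T', [0.11, 0.05, -0.03], 'op0.291 ff10.0')
('t10.4', [0.522, -0.2367, 0.2386], [-180.0, 0.2, -0.0], 'F', [0.6, -0.6, -1.1], 'T', [-0.07, 0.08, 0.05], 'op0.292 ff10.0')
('t11.7', [0.5345, 0.0085, 0.225], [180.0, 0.0, -3.6], 'F', [-0.3, -0.7, -0.9], 'T', [-0.12, 0.12, -0.01], 'op0.294 ff10.0')
```

View pics/s3.png

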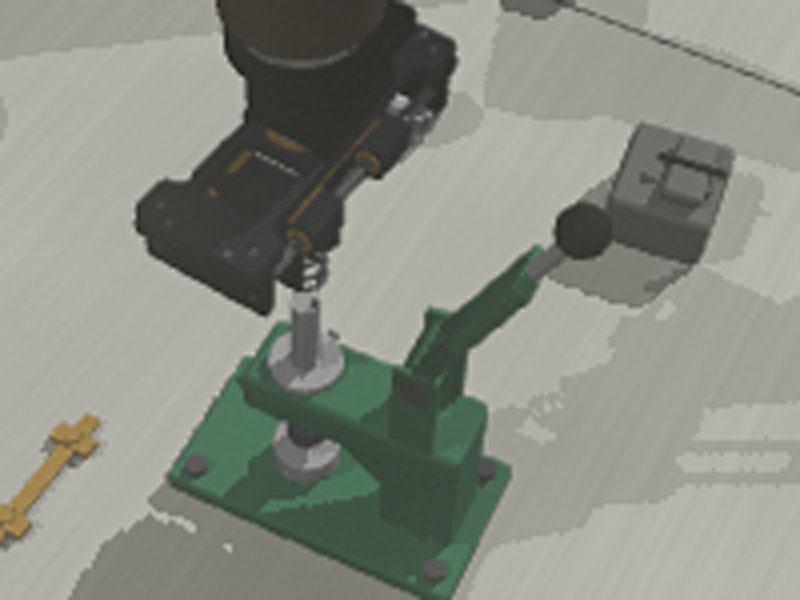

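The spring hangs in the gripper directly above the rod at about (310,290), and the lever is clear behind it. Now I lower it compliantly.

```bash
python3 - <<'E'
from h import *
x,y=.5344,.0094
env.move_straight([x,y,.205],rate=.1); env.dwell(.2); print(st())
hit=env.move_straight([x,y,.185],rate=.02,force_limit=3.5); print(hit,st())
env.dwell(.2); print(st())
E
```

```text
('t12.4', [0.5348, 0.0095, 0.2056], [-180.0, -0.1, -3.5], 'F', [0.3, 0.2, -0.9], 'T', [-0.05, 0.17, -0.06], 'op0.294 ff10.0')
False ('t13.5', [0.5345, 0.0094, 0.1852], [-180.0, -0.0, -3.5], 'F', [-0.0, -0.2, -0.6], 'T', [-0.07, 0.2, -0.01], 'op0.291 ff10.0')
('t13.7', [0.5345, 0.0094, 0.1851], [-180.0, -0.0, -3.5], 'F', [0.0, -0.3, -1.0], 'T', [-0.11, 0.16, -0.04], 'op0.294 ff10.0')
```

It entered 13 mm with no contact force. I continue down, turning slightly at any snag.

```bash
python3 - <<'E'
from h import *
x,y=.5344,.0094; yaw0=-3.5; k=0
seq=[0,3,-3,5,-5,7,-7]
while k<len(seq):
    hit=env.move_straight([x,y,.139],down(yaw0+seq[k]) if 0 else None,rate=.02,force_limit=4)
    print(hit,st()); z=env.read_state()["position"][2]
    if not hit or z<.1425: break
    k+=1
    if k<len(seq):
        env.move_straight([x,y,z+.0015],rate=.02)
        env.move_straight([x,y,z+.0014],down(yaw0+seq[k]),rate=.01)
        print("yaw",yaw0+seq[k],st())
env.dwell(.3); print(st())
q=env.grab_frame("scene"); c=q["image"][130:280,250:450]; cv2.imwrite("pics/s4.png",cv2.resize(c,(800,600),interpolation=cv2.INTER_CUBIC))
E
```

```text
False ('t16.2', [0.5345, 0.0094, 0.1393], [-180.0, -0.0, -3.5], 'F', [-0.7, 0.9, 1.6], 'T', [-0.03, 0.47, -0.02], 'op0.295 ff10.0')
('t16.5', [0.5345, 0.0094, 0.1391], [-180.0, -0.0, -3.5], 'F', [-2.3, 0.0, 3.0], 'T', [0.14, 0.49, -0.02], 'op0.291 ff10.0')
```

```bash
python3 - <<'E'
from h import *
x,y=.5344,.0094
for z,yw in [(.141,-3.5),(.140,-3.5),(.139,-3.5),(.138,-3.5),(.138,-1.5),(.138,-5.5),(.138,-3.5),(.137,-3.5)]:
    env.move_straight([x,y,z],down(yw),rate=.01); env.dwell(.1); print(z,yw,st())
env.gripper_to(0.45); env.dwell(.3); print(st())
env.gripper_to(0.6)
env.move_straight([x,y,.25],rate=.15); print(st())
env.goto([.463,.009,.26],down(0)); p=env.grab_frame("wrist"); q=env.grab_frame("scene")
c=q["image"][170:260,280:400]; a=cv2.resize(c,(533,400),interpolation=cv2.INTER_CUBIC)
u,v=np.round(proj(p,[.5344,.0094,.185])).astype(int); y0=max(v-40,0)
b=cv2.resize(p["image"][y0:y0+80,u-26:u+27],(265,400),interpolation=cv2.INTER_CUBIC); cv2.imwrite("pics/c5.png",np.hstack([a,b]))
for pic in (p,q): print(env.search_frame(pic,"spring_mid"))
E
```

```text
0.141 -3.5 ('t17.0', [0.5342, 0.0093, 0.1406], [180.0, 0.0, -3.5], 'F', [-0.1, 0.9, -1.2], 'T', [-0.13, 0.16, -0.03], 'op0.298 ff10.0')
0.14 -3.5 ('t17.3', [0.5345, 0.0094, 0.14], [180.0, -0.0, -3.5], 'F', [0.2, -1.0, 0.1], 'T', [-0.09, 0.11, -0.06], 'op0.293 ff10.0')
0.139 -3.5 ('t17.7', [0.5345, 0.0094, 0.1393], [-180.0, -0.0, -3.5], 'F', [-0.9, -0.2, 2.8], 'T', [-0.02, 0.33, 0.03], 'op0.294 ff10.0')
0.138 -3.5 ('t18.0', [0.5346, 0.0094, 0.1383], [-180.0, -0.0, -3.5], 'F', [-1.0, 0.5, 4.1], 'T', [0.02, 0.51, -0.02], 'op0.292 ff10.0')
0.138 -1.5 ('t18.4', [0.5347, 0.0093, 0.1382], [180.0, -0.0, -1.5], 'F', [-0.9, 0.6, 4.0], 'T', [-0.28, 0.31, -0.01], 'op0.295 ff10.0')
0.138 -5.5 ('t18.7', [0.5347, 0.0095, 0.1381], [-180.0, -0.0, -5.4], 'F', [0.2, 0.8, 4.9], 'T', [0.06, 0.21, 0.02], 'op0.291 ff10.0')
0.138 -3.5 ('t19.1', [0.5347, 0.0095, 0.1381], [-180.0, -0.0, -3.5], 'F', [0.5, 0.9, 4.8], 'T', [-0.1, 0.02, -0.03], 'op0.296 ff10.0')
0.137 -3.5 ('t19.4', [0.5347, 0.0094, 0.1373], [-180.0, -0.0, -3.5], 'F', [0.5, 0.4, 6.3], 'T', [-0.06, 0.14, -0.01], 'op0.297 ff10.0')
('t20.3', [0.5344, 0.0094, 0.137], [-180.0, -0.0, -3.5], 'F', [-0.5, -0.8, -0.3], 'T', [-0.09, 0.19, -0.03], 'op0.448 ff0.0')
('t21.8', [0.5337, 0.0093, 0.249], [180.0, 0.1, -3.5], 'F', [0.0, 0.0, -0.6], 'T', [-0.12, 0.14, 0.06], 'op0.598 ff0.0')
[{'xyz': [0.5366, 0.0081, 0.1756], 'score': 0.66}]
[{'xyz': [0.538, 0.0017, 0.1548], 'score': 0.67}]
```

View pics/c5.png

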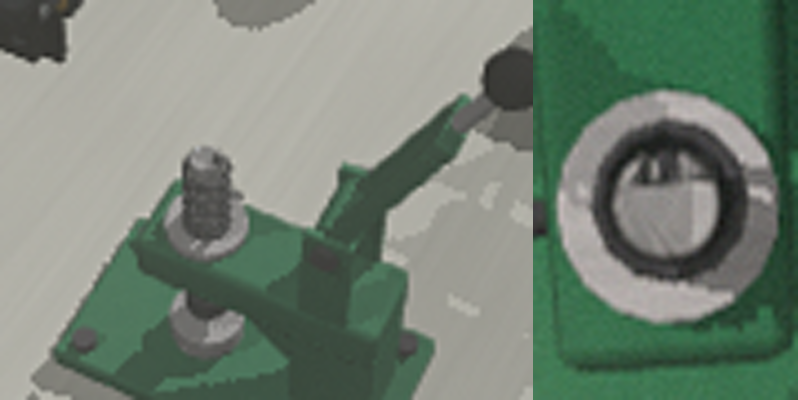

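The spring sits on its seat around the rod, at about (207,195) in the left half of the picture. Contact began at foot z of about 0.127, which confirms it is home. Now I locate the knob precisely and check that the arc is reachable.

```bash
python3 - <<'E'
from h import *
env.move_straight([.463,.009,.42],rate=.3); env.gripper_to(1.0); env.goto([.61,.016,.43],down(3)); env.dwell(.2)
L=[]
for n in ["wrist","scene","top"]:
    p=env.grab_frame(n); r=env.trace(p,"lever_knob")
    if not r: print(n,"none"); continue
    m=r[0]["mask"].astype(np.uint8); g=(p["image"].max(2)<60).astype(np.uint8)&m
    (cx,cy),rad=cv2.minEnclosingCircle(cv2.findNonZero(m)); M=cv2.moments(m,True)
    print(n,round(r[0]["score"],2),m.sum(),(cx,cy,rad),M["m10"]/M["m00"],M["m01"]/M["m00"],[np.round(d["xyz"],3).tolist() for d in env.search_frame(p,"lever_knob")[:1]])
    c=(cx,cy); print(atz(p,*c,.333)); L.append(ray(p,*c)) 
    if n=="wrist": cv2.imwrite("pics/w6.png",p["image"])
if len(L)>1: print(tri(L))
a=np.deg2rad(3); ex=np.array([np.cos(a),np.sin(a),0]); H=np.array([.5344,.0094,.18])+.08*ex
for th in np.linspace(0,2.02,8):
    b=.44-th; P=H+.168*(np.sin(b)*ex+np.array([0,0,np.cos(b)])); q=env.inverse_kinematics(P-[0,0,.019],down(3)); print(round(th,2),np.round(P,3),None if q is None else np.round(q))
print(st())
E
```

```text
wrist 0.84 1730 (319.4468078613281, 140.51063537597656, 38.2427864074707) 317.5919075144509 138.82254335260114 [[0.667, 0.013, 0.287]]
[0.66528248 0.01585095 0.333     ]
scene 0.73 663 (376.0, 202.0, 31.40073585510254) 376.46153846153845 202.95324283559577 [[0.653, 0.012, 0.271]]
[ 0.669047   -0.03341641  0.333     ]
top 0.54 283 (311.0, 153.5, 19.780139923095703) 311.660777385159 156.57597173144876 [[0.628, 0.016, 0.218]]
[0.61057245 0.01985429 0.333     ]
(array([0.64903704, 0.01933437, 0.24864166]), [0.0131, 0.0068, 0.0122])
0.0 [0.686 0.017 0.332] [ 15.  26.  19.   0. -83.  78.]
0.29 [0.64  0.015 0.346] [ 16.  21.  13.   0. -83.  77.]
0.58 [0.591 0.012 0.346] [ 17.  16.   6.   0. -80.  76.]
0.87 [0.545 0.01  0.333] [ 18.  11.  -2.   0. -77.  75.]
1.15 [0.504 0.008 0.307] [ 19.   8. -10.   0. -73.  74.]
1.44 [0.473 0.006 0.27 ] [ 20.   6. -17.   0. -67.  73.]
1.73 [0.453 0.005 0.226] [ 21.   6. -24.   0. -60.  72.]
2.02 [0.447 0.005 0.178] [ 22.   8. -29.   0. -53.  71.]
('t25.2', [0.6099, 0.016, 0.4301], [180.0, -0.0, 3.0], 'F', [0.2, -0.5, 1.2], 'T', [-0.07, 0.07, -0.01], 'op1.001 ff0.0')
```

View pics/w6.png

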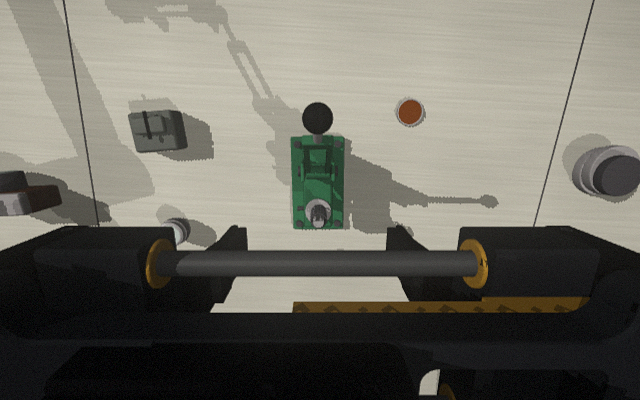

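The picture shows the knob as a disc at (318,118) with a radius of about 16 px, and the press aligned with the image. That confirms a press yaw of about 3°. I compute the knob from this disc, grip it, and swing it in small arc steps.

```bash
cat > lev.py <<'E'
from h import *
a=np.deg2rad(3); ex=np.array([np.cos(a),np.sin(a),0]); H=np.array([.5344,.0094,.18])+.08*ex
def K(th,off=np.zeros(3)):
    b=.44-th; return H+off+.168*(np.sin(b)*ex+np.array([0,0,np.cos(b)]))-[0,0,.019]
E
python3 - <<'E'
from lev import *
p=env.grab_frame("wrist"); g=(p["image"].max(2)<45).astype(np.uint8); g[:90]=0; g[140:]=0; g[:,:290]=0; g[:,345:]=0
n,lab,s,c=cv2.connectedComponentsWithStats(g); i=1+np.argmax(s[1:,4]); u,v=c[i]; print(s[i],c[i])
for z in (.327,.333,.34): print(atz(p,u,v,z))
kn=atz(p,u,v,.333); b=np.arctan2((kn-H)@ex,.153); print("lever angle",.44-b, "lat",(kn-H)@[-np.sin(a),np.cos(a),0])
E
```

```text
[303 103  29  32 700] [317.25428571 118.73142857]
[0.68501122 0.01891167 0.327     ]
[0.6848695  0.01892272 0.333     ]
[0.68470416 0.01893561 0.34      ]
lever angle 0.006804323189322781 lat 0.0016347018309525304
```

```bash
python3 - <<'E'
from lev import *
k=K(0.01)+[0,.001,0]
env.goto(k+[0,0,.07],down(3)); print(env.move_straight(k,rate=.1,force_limit=6),st())
env.gripper_to(0.25,grasp_force=15); print(st())
ok=True
for th in np.arange(.1,.75,.1):
    h=env.move_straight(K(th)+[0,.001,0],rate=.06,force_limit=15); print(round(th,2),h,st())
    if h: break
E
```

```text
False ('t26.6', [0.6845, 0.0182, 0.3152], [-180.0, -0.1, 3.0], 'F', [0.1, -0.1, -0.3], 'T', [-0.07, 0.14, -0.05], 'op0.996 ff0.0')
('t27.6', [0.6842, 0.0191, 0.3136], [-179.9, -0.0, 3.0], 'F', [0.0, 4.2, -0.7], 'T', [0.95, 0.26, 0.0], 'op0.307 ff15.0')
0.1 False ('t28.0', [0.6702, 0.0182, 0.3195], [-179.9, -0.0, 3.0], 'F', [0.5, 5.5, 0.8], 'T', [1.48, -0.04, 0.03], 'op0.306 ff15.0')
0.2 False ('t28.4', [0.6542, 0.0172, 0.3242], [-180.0, -0.0, 3.0], 'F', [0.6, 5.2, 0.2], 'T', [1.41, 0.04, -0.01], 'op0.310 ff15.0')
0.3 False ('t28.9', [0.6376, 0.0161, 0.3275], [-180.0, -0.0, 3.0], 'F', [0.5, 4.3, 0.9], 'T', [1.4, 0.04, 0.04], 'op0.309 ff15.0')
0.4 False ('t29.3', [0.6211, 0.0151, 0.329], [-180.0, -0.0, 3.0], 'F', [-0.6, 4.9, 0.7], 'T', [1.4, 0.08, 0.05], 'op0.308 ff15.0')
0.5 False ('t29.7', [0.6044, 0.014, 0.3289], [180.0, -0.0, 3.0], 'F', [-1.0, 4.5, 1.2], 'T', [1.32, 0.2, -0.02], 'op0.307 ff15.0')
0.6 False ('t30.2', [0.5874, 0.0129, 0.327], [180.0, 0.0, 3.0], 'F', [-1.1, 3.8, 2.7], 'T', [0.99, 0.26, -0.01], 'op0.308 ff15.0')
0.7 False ('t30.6', [0.5708, 0.0119, 0.3234], [180.0, 0.0, 3.0], 'F', [-0.6, 2.3, 1.4], 'T', [0.5, 0.36, -0.06], 'op0.305 ff15.0')
```

```bash
python3 - <<'E'
from lev import *
for th in np.r_[np.arange(.8,1.85,.1),1.85,1.9,1.93,1.96]:
    h=env.move_straight(K(th)+[0,.001,0],rate=.06 if th<1.8 else .03,force_limit=12 if th<1.8 else 5); print(round(th,2),h,st())
    if h: break
q=env.grab_frame("scene"); c=q["image"][130:280,250:450]; cv2.imwrite("pics/s7.png",cv2.resize(c,(800,600),interpolation=cv2.INTER_CUBIC))
E
```

```text
0.8 False ('t31.0', [0.5549, 0.011, 0.3183], [179.9, 0.0, 3.0], 'F', [-1.6, -0.1, 2.4], 'T', [-0.09, 0.51, -0.02], 'op0.311 ff15.0')
0.9 False ('t31.5', [0.5396, 0.0101, 0.3116], [179.9, 0.0, 3.0], 'F', [-2.1, -2.8, 3.5], 'T', [-0.86, 0.56, 0.03], 'op0.306 ff15.0')
1.0 False ('t31.9', [0.5247, 0.0092, 0.3031], [179.9, 0.1, 3.0], 'F', [-1.7, -4.9, 3.0], 'T', [-1.55, 0.69, -0.0], 'op0.312 ff15.0')
1.1 False ('t32.3', [0.5107, 0.0083, 0.2932], [179.9, 0.1, 3.0], 'F', [-2.4, -6.0, 2.1], 'T', [-1.69, 0.63, 0.03], 'op0.304 ff15.0')
1.2 False ('t32.8', [0.4979, 0.0075, 0.2819], [179.9, 0.2, 3.0], 'F', [-1.8, -5.9, 0.3], 'T', [-1.98, 0.51, -0.02], 'op0.307 ff15.0')
1.3 False ('t33.2', [0.4864, 0.0068, 0.2695], [179.9, 0.2, 3.0], 'F', [0.1, -7.0, -0.4], 'T', [-2.16, 0.33, 0.02], 'op0.309 ff15.0')
1.4 False ('t33.6', [0.4762, 0.0062, 0.2561], [179.9, 0.2, 3.0], 'F', [-0.1, -7.4, -0.8], 'T', [-2.36, 0.11, -0.05], 'op0.307 ff15.0')
1.5 False ('t34.1', [0.4675, 0.0056, 0.2419], [179.9, 0.1, 3.0], 'F', [1.5, -7.3, -2.2], 'T', [-2.52, -0.14, 0.03], 'op0.305 ff15.0')
1.6 False ('t34.5', [0.4601, 0.0
[... 215 characters left out ...]
4], 'op0.306 ff15.0')
1.8 False ('t35.4', [0.4502, 0.0046, 0.1951], [179.8, 0.1, 3.0], 'F', [2.5, -10.5, -1.5], 'T', [-2.93, -0.53, 0.01], 'op0.307 ff15.0')
1.85 False ('t35.8', [0.4487, 0.0045, 0.187], [179.8, 0.1, 3.0], 'F', [2.6, -9.6, -0.6], 'T', [-2.97, -0.53, -0.03], 'op0.308 ff15.0')
1.9 False ('t36.2', [0.4475, 0.0044, 0.1787], [179.8, 0.1, 3.0], 'F', [2.9, -11.0, -0.9], 'T', [-3.08, -0.54, -0.02], 'op0.311 ff15.0')
1.93 False ('t36.5', [0.4471, 0.0044, 0.1736], [179.8, 0.1, 3.0], 'F', [2.3, -10.5, -1.9], 'T', [-3.08, -0.58, -0.01], 'op0.303 ff15.0')
1.96 False ('t36.9', [0.4467, 0.0043, 0.1686], [179.8, 0.1, 3.0], 'F', [1.9, -11.3, -1.0], 'T', [-3.19, -0.61, 0.03], 'op0.306 ff15.0')
```

View pics/s7.png

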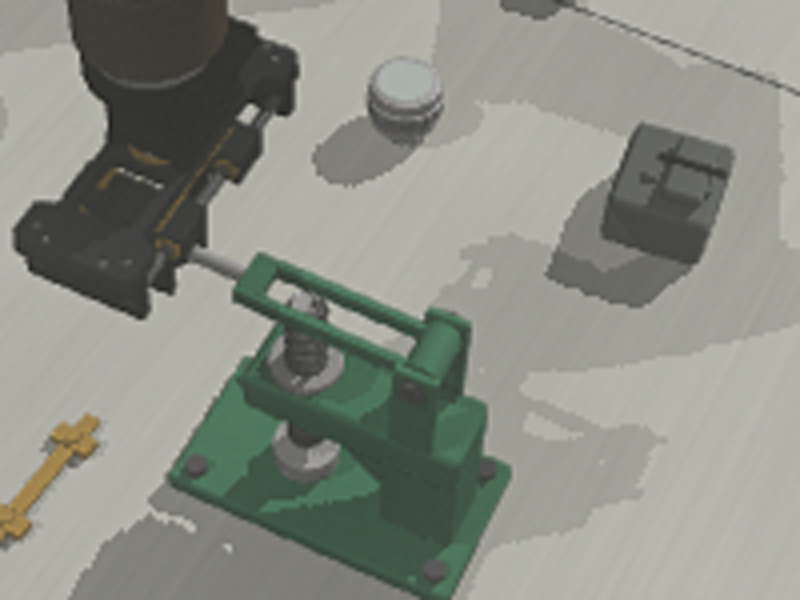

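The fork straddles the rod just above the spring, at about (305,315). There is a sideways pull on the knob, so I relieve it with a small -y shift, then lower to contact.

```bash
python3 - <<'E'
from lev import *
y=0
for dy in (-.001,-.002,-.003,-.004):
    env.move_straight(K(1.96)+[0,.001+dy,0],rate=.02); env.dwell(.1); y=dy; s=env.read_state(); print(dy,st())
    if abs(s["force"][1])<2.5: break
for th in (1.975,1.99,2.0,2.01):
    h=env.move_straight(K(th)+[0,.001+y,0],rate=.02,force_limit=3); env.dwell(.1); print(th,h,st())
    if h or env.read_state()["force"][2]>2: break
E
```

```text
-0.001 ('t37.3', [0.4468, 0.0043, 0.1687], [179.9, 0.0, 3.0], 'F', [0.6, -6.1, -2.2], 'T', [-2.02, -0.3, -0.06], 'op0.307 ff15.0')
-0.002 ('t37.6', [0.4468, 0.0042, 0.1692], [-180.0, -0.0, 3.0], 'F', [-0.3, -1.7, -1.8], 'T', [-0.52, 0.01, -0.0], 'op0.311 ff15.0')
1.975 False ('t38.0', [0.4467, 0.0041, 0.167], [-180.0, -0.0, 3.0], 'F', [-0.1, -0.0, -1.1], 'T', [-0.04, 0.05, -0.01], 'op0.306 ff15.0')
1.99 False ('t38.4', [0.4467, 0.0041, 0.1645], [-180.0, -0.0, 3.0], 'F', [-0.0, 2.3, -0.9], 'T', [0.43, 0.12, -0.01], 'op0.304 ff15.0')
2.0 False ('t38.7', [0.4467, 0.004, 0.1629], [-180.0, -0.0, 3.0], 'F', [-0.4, 3.7, -0.5], 'T', [0.8, 0.05, -0.05], 'op0.306 ff15.0')
2.01 False ('t39.1', [0.4467, 0.004, 0.1612], [-180.0, -0.0, 3.0], 'F', [0.0, 5.2, 0.1], 'T', [1.08, 0.14, 0.02], 'op0.307 ff15.0')
```

```bash
python3 - <<'E'
from lev import *
env.gripper_to(0.45); env.gripper_to(0.9); print(st())
s=env.read_state()["position"]; env.move_straight([s[0],s[1],.29],rate=.1); env.goto([.37,0,.34],down(3)); env.dwell(.5); print(st())
q=env.grab_frame("scene"); c=q["image"][130:280,250:450]; cv2.imwrite("pics/s8.png",cv2.resize(c,(800,600),interpolation=cv2.INTER_CUBIC))
t=env.grab_frame("top")
for p in (q,t):
    for n in ("lens","viewer","filter","wrench"): print(n,[np.round(d["xyz"],3).tolist() for d in env.search_frame(p,n)[:1]])
E
```

```text
('t40.5', [0.4465, 0.0038, 0.1611], [180.0, 0.0, 3.0], 'F', [1.0, -0.6, -0.3], 'T', [-0.08, 0.17, 0.01], 'op0.903 ff0.0')
('t43.0', [0.3702, -0.0, 0.3396], [180.0, 0.1, 3.0], 'F', [0.2, 0.7, 0.6], 'T', [-0.12, 0.12, 0.02], 'op0.900 ff0.0')
lens [[0.45, 0.304, 0.048]]
viewer [[0.656, 0.305, 0.05]]
filter [[0.715, -0.167, 0.006]]
wrench [[0.395, -0.098, 0.005]]
lens [[0.442, 0.31, 0.051]]
viewer [[0.65, 0.325, 0.048]]
filter [[0.718, -0.162, 0.008]]
wrench []
```

View pics/s8.png

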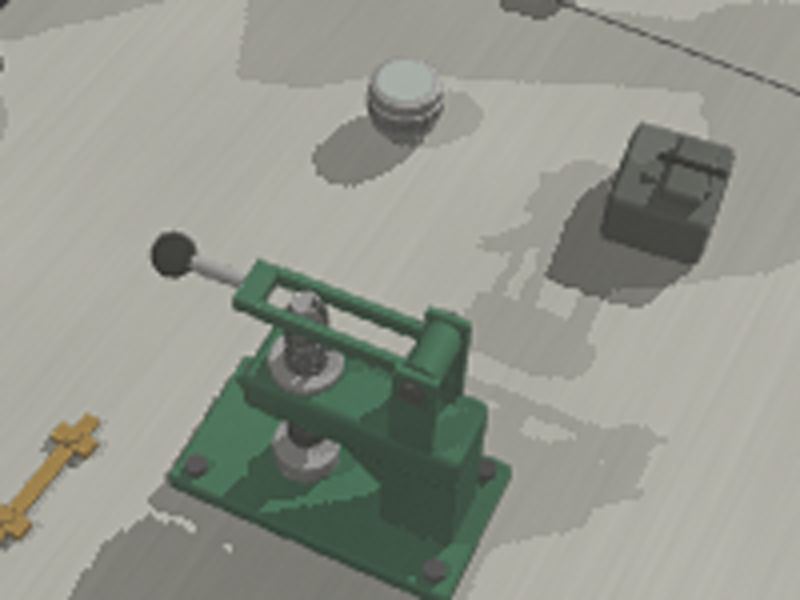

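The knob is free at (173,255), the lever is about level with its fork on the spring, and the bystanders haven't moved. I hand in.

```bash
python3 - <<'E'
from lev import *
q=env.grab_frame("scene")
for th in (1.9,2.0,2.1): print(th,proj(q,K(th)+[0,-.001,.019]),"seen 293.2 193.7")
print(env.close_job())
E
```

```text
1.9 [292.92186466 187.67695196] seen 293.2 193.7
2.0 [293.01109581 191.9598342 ] seen 293.2 193.7
2.1 [293.70179462 196.38525605] seen 293.2 193.7
the job is handed in; nothing more can be done
None
```

The spring is home on its seat with the tang in the keyway, the lever is down with its fork on the spring (about 2.04 rad by camera, allowed 1.92 to 2.08), and the job was handed in at about 43 s; no verdict was returned.

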